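# Turn the row of preserves round into the carrier

## Task

Move the four small jars of preserves from the rack with the painted slats into the empty divided carrier, one to a compartment and in reverse order: the jar that stands nearest the robot goes into the compartment farthest from it, the next one into the next farthest, and so on, so that the farthest jar ends up nearest to it. Keep the jars upright and set each one down gently on the carrier's floor without dropping it, and leave the roll of tape between the racks where it is.

Things in the scene. Friction and masses are not known exactly. Their poses are not given: they have to be found in the camera images.
- jar_red: small closed jar of preserves (red tomatoes) with a red lid; round, loose, about 200 g. Glass 54 mm in diameter and straight-sided from 4 to 60 mm above its underside, red lid 51 mm in diameter on top, 80 mm tall in all. Origin: centre of its underside, z up. At the start it stands at the centre of the red slat of its rack.
- jar_yellow: small closed jar of preserves (orange-yellow peppers) with a yellow lid; round, loose, about 200 g. Glass 54 mm in diameter and straight-sided from 4 to 60 mm above its underside, yellow lid 51 mm in diameter on top, 80 mm tall in all. Origin: centre of its underside, z up. At the start it stands at the centre of the yellow slat of its rack.
- jar_green: small closed jar of preserves (olive-green gherkins) with a green lid; round, loose, about 200 g. Glass 54 mm in diameter and straight-sided from 4 to 60 mm above its underside, green lid 51 mm in diameter on top, 80 mm tall in all. Origin: centre of its underside, z up. At the start it stands at the centre of the green slat of its rack.
- jar_white: small closed jar of preserves (dark beetroot) with a white lid; round, loose, about 200 g. Glass 54 mm in diameter and straight-sided from 4 to 60 mm above its underside, white lid 51 mm in diameter on top, 80 mm tall in all. Origin: centre of its underside, z up. At the start it stands at the centre of the white slat of its rack.
- slat_red: red painted slat, 66 mm (along the row) x 110 x 6 mm, fixed: it marks where the jar with the red lid stood. The stock rack is two fixed timber rails carrying the four slats in a row 74 mm apart, in an order that differs from start to start. Origin: centre of its underside, 20 mm above the table, so jars stand 26 mm above it. x along the row, away from the robot (within 0.2 rad).
- slat_yellow: yellow painted slat, 66 mm (along the row) x 110 x 6 mm, fixed: it marks where the jar with the yellow lid stood. The stock rack is two fixed timber rails carrying the four slats in a row 74 mm apart, in an order that differs from start to start. Origin: centre of its underside, 20 mm above the table, so jars stand 26 mm above it. x along the row, away from the robot (within 0.2 rad).
- slat_green: green painted slat, 66 mm (along the row) x 110 x 6 mm, fixed: it marks where the jar with the green lid stood. The stock rack is two fixed timber rails carrying the four slats in a row 74 mm apart, in an order that differs from start to start. Origin: centre of its underside, 20 mm above the table, so jars stand 26 mm above it. x along the row, away from the robot (within 0.2 rad).
- slat_white: white painted slat, 66 mm (along the row) x 110 x 6 mm, fixed: it marks where the jar with the white lid stood. The stock rack is two fixed timber rails carrying the four slats in a row 74 mm apart, in an order that differs from start to start. Origin: centre of its underside, 20 mm above the table, so jars stand 26 mm above it. x along the row, away from the robot (within 0.2 rad).
- carrier: divided wooden carrier, fixed, empty at the start: 304 x 94 mm, four compartments in a row along its x axis, centred at x = -111 (nearest the robot), -37, 37, 111 mm, y = 0, each 70 mm along the row x 84 mm inside; floor 12 mm, thin walls to 26 mm above the table. Origin: centre of its underside. Its x axis points away from the robot (within 0.2 rad). It may be left or right of the slatted rack.
- tape: bystander: brown roll of tape lying flat between the two racks, 80 mm outside diameter, 22 mm tall, loose. Origin: centre of its underside. (A large jar and a mug, not part of the job, stand on the table beyond the racks, at least 80 mm clear of the outermost jar.)
There are look-alikes about, which are no part of the job. Of the things shaped like the jar_white, the white one is meant.

How it is judged:
By the outcome, as a careful person would: the job done as asked, in the order asked, and still so for the second after the job is handed in, with the robot touching nothing.
It also fails if it takes over 104 s, if anything falls off the work surface, if the arm or the gripper's body presses on something with over 40 N, if the wrist force passes 120 N, or if a joint passes its speed limit or range.

## Robot

A 6-joint arm with a two-finger parallel gripper is mounted at the origin on the work surface. World frame = base frame: x ahead of the robot, y to its left, z up, the work surface at z = 0. Lengths are in m, angles in rad, forces in N, time in s.
With the tool pointing down it reaches from about 0.35 to 0.975 m from the base axis. Payload 4.9 kg.
Tool frame: the origin (TCP) lies at the very end of the fingers, on their centre line; the grasp point (between the pads) lies 19 mm behind it; z points along the fingers, y is the line along which they close (so a half turn about z gives the same grasp; the last joint's range is limited). The gripper opens to 85 mm and grips with 20 to 120 N. Pads are 22 mm wide; open, the fingers measure 114 mm over their backs; the gripper's body (76 mm by 85 mm) begins 54 mm behind the grasp point. The pads swing forward as they close: fully open they stand 13 mm farther back than shut.
Start: joints at [-1.25, 0.053, 1.613, -0, 1.476, -0.119], TCP at [0.266, -0.566, 0.231] pointing down, gripper open.
Joint ranges: [-3.01, 3.01], [-1.01, 2.22], [0.06, 2.58], [-1.02, 4.17], [0.09, 2.62], [-3.14, 3.14]. Speed limits (rad/s): [2.57, 2.57, 3.14, 3.14, 3.14, 3.14].

## Interface

Orientations are given as a rotation vector (axis times angle).
In Python, from station import ctrl, imaging gives the robot as it stands.
- The arm moves only by the tool play_rows, never from a script. Its argument "series" is a list of rows, each a list of 3 entries, a list of its own where there are three numbers: the opening, from 0 (shut) to 1 (fully open), then the shift along the tool's x, y, z each as a share of 0.05 m, from -1 to 1, then the turn, a rotation vector about the tool's x, y, z each as a share of 8 degrees, from -1 to 1. In form: [[grip, [dx, dy, dz], [ax, ay, az]], ...]. A call has 1 to 8 rows; each row shifts and turns the commanded pose from where the row before left it, along the tool's axes as they then stand; what a row does not reach is not made up. A row lasts 1/8 s, in which the tool goes at most 62.5 mm and 10.7 degrees, less where a joint would pass 70% of its speed; a pose out of reach is approached as far as the arm can. A call with a number of a shift or a turn outside -1 to 1 is refused whole. A call with a gripper value outside its range is refused whole. The fingers move at their own pace and stop on an object; "force" is the grip in N (left out, the last holds). Time passes only in rows, so rows that do not move let the fingers close. It gives the time, the measured TCP pose, the force, the opening and the grip force at its end, in the units of the state.
- ctrl.get_obs(): the state, without advancing time (a new reading comes with each control period).
- imaging.get_image(name): name is "side" or "top" or "wrist"; returns a dict with "color" (400x640x3 uint8, blue, green, red), "fx", "fy", "cx", "cy" (pixels), "extrinsics" (4x4, takes a point from world to camera coordinates); the wrist camera has in their place "hand_eye" (4x4, takes a point from camera to tool coordinates, whose origin is the TCP and whose axes are the flange's). Camera axes: x right, y down, z forward; pixel columns grow to the right and rows downward; lengths in m; the calibration is good to about 2 mm. The wrist camera is an equidistant fisheye: a pixel r from the principal point sees the ray r / f radians off the axis. A picture is of the moment at which its call begins: read the wrist's pose just before it. There is no depth.
- ctrl.finish_job(): hands the job in; it is judged then, once.
The state is a dict: "t": time; "q": joint angles; "dq": joint speeds; "effort": joint torques, N m; "tool_pos": TCP position; "tool_rot": TCP orientation; "contact_force": force on the tool from outside, world axes, zero at the start; "wrist_torque": the same for the moment, N m; "opening": finger opening in m; "grip_force": force on a finger pad.
Only numpy, scipy, OpenCV 4.12 (cv2) and the standard library are available. Lean on these libraries where they do the work, as an engineer would, in place of code of your own. Each camera call takes 0.05 s, during which the arm holds its last target. There are 200 camera calls.

## Working session

There is one attempt and no reset: what is moved stays moved. The work goes in short steps, Python scripts to look and compute and a tool call to move; the robot and the scene stay as the last step left them, time stands still between calls to the robot, and variables do not carry over. Pictures are saved under pics/ and viewed, at most 14 in all, crops included, and the job is handed in when it is done.

Besides the shell and the picture viewer there is one more tool, called after ">>>" as name(argument=value, ...), one argument or row to a line, values as JSON. play_rows: Moves the arm, as the interface text tells. Shift numbers are shares of 0.05 m and turn numbers shares of 8 degrees, none past 1 either way. Its arguments: {"type":"object","properties":{"series":{"type":"array"},"force":{"type":"number"}},"required":["series"]}

```bash
mkdir -p pics; ls; python3 - <<'E'
from station import ctrl, imaging
import cv2
print(ctrl.get_obs())
for n in ["top","side"]:
    d=imaging.get_image(n); cv2.imwrite(f"pics/{n}0.png",d["color"])
    print(n,d["fx"],d["fy"],d["cx"],d["cy"],d["extrinsics"])
E
```

```text
pics
{'t': 0.0, 'q': array([-1.24999932e+00,  5.33496476e-02,  1.61428212e+00,  6.50477709e-06,
        1.47598384e+00, -1.18986527e-01]), 'dq': array([ 0.00045282, -0.00024181,  0.0003657 ,  0.00147584, -0.00274152,
        0.00162153]), 'effort': array([-4.67376067e-04, -3.93671966e+01, -3.70179749e+01, -1.13061001e-04,
        6.93050111e-03,  6.14847224e-06]), 'tool_pos': array([ 0.26590467, -0.56493682,  0.23007457]), 'tool_rot': array([-3.06398180e+00, -6.84816634e-01,  3.09780025e-04]), 'contact_force': array([0.74585306, 0.06825999, 0.73080252]), 'wrist_torque': array([0.01308573, 0.00909829, 0.02125071]), 'grip_force': 0.0, 'opening': 0.08531083097500056}
top 423.1875297435359 423.1875297435359 318.62353495716997 192.14220231982506 [[-3.06476053e-04 -9.99992588e-01 -3.83795332e-03 -5.46711483e-03]
 [-9.96931107e-01  6.05980948e-04 -7.82815527e-02  4.82328160e-01]
 [ 7.82832982e-02  3.80218363e-03 -9.96923903e-01  8.16020567e-01]
 [ 0.00000000e+00  0.00000000e+00  0.00000000e+00  1.00000000e+00]]
side 423.0434688027758 423.0434688027758 317.45201001823807 194.68907277733456 [[-0.99609932 -0.08636002 -0.01811312  0.51073597]
 [-0.05226761  0.74285138 -0.66741285  0.05902317]
 [ 0.07109314 -0.66386276 -0.74446759  0.81268473]
 [ 0.          0.          0.          1.        ]]
```

View pics/top0.png

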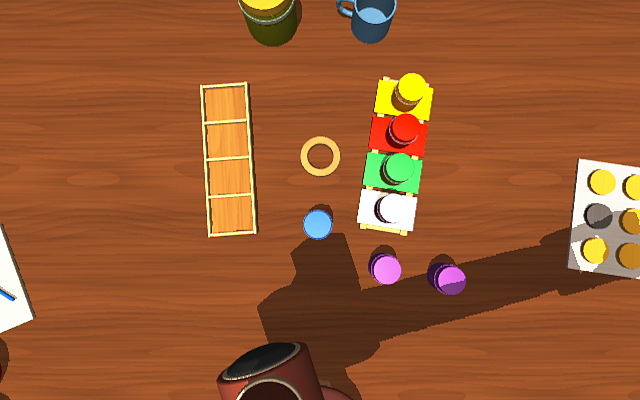

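View pics/side0.png

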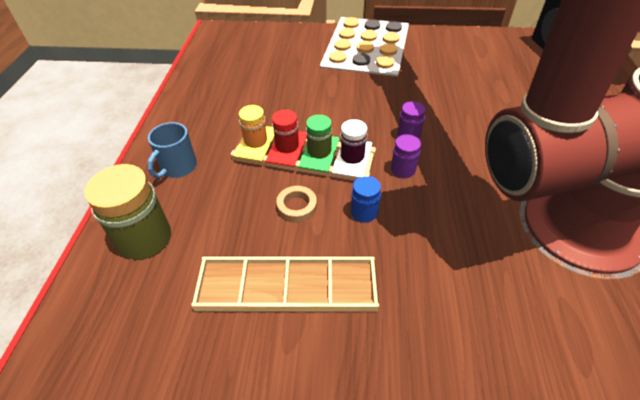

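The top view shows the stock jars with white (396,207) nearest, then green (399,167), red (405,129) and yellow (411,88) farthest. The look-alikes are a blue jar at (318,224) and purple jars at (386,268) and (450,280). Others that could be confused with them are the tray on the right at (600,215) and the large yellow-lidded jar at (268,5). The carrier is at (228,160) and the tape at (320,156). I'll take the white-lidded jar on the white slat first, and check it in a close crop.

```bash
cat > h.py <<'E'
import numpy as np, cv2
from station import ctrl, imaging
def pix2w(d,uv,z):
    E=d["extrinsics"]; R=E[:3,:3]; t=E[:3,3]; C=-R.T@t
    r=R.T@np.array([(uv[0]-d["cx"])/d["fx"],(uv[1]-d["cy"])/d["fy"],1])
    return C+r*(z-C[2])/r[2]
def w2pix(d,p):
    c=d["extrinsics"][:3,:3]@p+d["extrinsics"][:3,3]
    return d["fx"]*c[0]/c[2]+d["cx"],d["fy"]*c[1]/c[2]+d["cy"]
E
python3 - <<'E'
from h import *
d=imaging.get_image("top"); im=d["color"]
a=cv2.resize(im[70:245,190:265],None,fx=3.4,fy=3.4,interpolation=cv2.INTER_CUBIC)
b=cv2.resize(im[70:245,350:440],None,fx=3.4,fy=3.4,interpolation=cv2.INTER_CUBIC)
cv2.imwrite("pics/crop.png",np.hstack([a,b]))
for z,l in [(.026,[(200.5,85),(247.5,82.5),(256.5,234),(208.5,237)]),(.106,[(411.5,88),(405,129),(399,167.5),(396,207.5)])]:
    for p in l: print(p,pix2w(d,p,z).round(4))
E
```

```text
(200.5, 85) [0.6966 0.2302 0.026 ]
(247.5, 82.5) [0.7016 0.1363 0.026 ]
(256.5, 234) [0.4003 0.115  0.026 ]
(208.5, 237) [0.3945 0.2082 0.026 ]
(411.5, 88) [ 0.6634 -0.1732  0.106 ]
(405, 129) [ 0.5885 -0.1603  0.106 ]
(399, 167.5) [ 0.5192 -0.1486  0.106 ]
(396, 207.5) [ 0.4483 -0.1422  0.106 ]
```

View pics/crop.png

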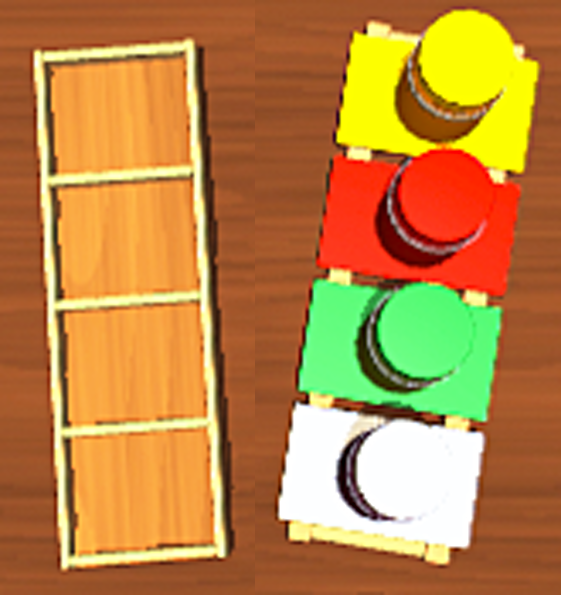

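The crop confirms it: white, green, red and yellow jars stand on slats of their own colours, and the carrier's four compartments are empty. Next I'll fit the rack and carrier models to the corners.

```bash
cat > fit.py <<'E'
from h import *
d=imaging.get_image("top")
def conv(p,x0): return ((p[0]-x0[1]+.5)/3.4-.5+x0[0],(p[1]+.5)/3.4-.5+70)
def fit(P,M):
    P=np.array(P)[:,:2];M=np.array(M);p0=P.mean(0);m0=M.mean(0)
    U,S,V=np.linalg.svd((M-m0).T@(P-p0));R=(U@V).T
    t=p0-R@m0; return R,t,np.linalg.norm(M@R.T+t-P,axis=1)
cr=[(35,52),(193,40),(226,556),(64,568)]
R,t,e=fit([pix2w(d,conv(p,(190,0)),.026) for p in cr],[(.152,.047),(.152,-.047),(-.152,-.047),(-.152,.047)])
print("carrier",t,np.arctan2(R[1,0],R[0,0]),e.round(4))
for x in (.111,.037,-.037,-.111): print((R@[x,0]+t).round(4))
S=[[(355,33),(538,62),(525,172),(338,145)],[(333,155),(520,185),(508,294),(319,265)],[(314,279),(500,307),(486,420),(300,391)],[(295,402),(485,432),(468,548),(280,518)]]
P=[];M=[]
for i,s in enumerate(S):
    x=.111-.074*i
    P+=[pix2w(d,conv(p,(350,255)),.026) for p in s]; M+=[(x+.033,.055),(x+.033,-.055),(x-.033,-.055),(x-.033,.055)]
R,t,e=fit(P,M); print("rack",t,np.arctan2(R[1,0],R[0,0]),e.round(4))
for x,p in zip((.111,.037,-.037,-.111),[(465,58),(442,196),(426,332),(404,470)]): print((R@[x,0]+t).round(4), pix2w(d,conv(p,(350,255)),.106).round(4))
print("tape",pix2w(d,(320,156),.02).round(3),"blue",pix2w(d,(318,223),.08).round(3),"purp",pix2w(d,(386,268),.08).round(3))
E
python3 fit.py
```

```text
carrier [0.54939161 0.17345735] 0.07583580262260785 [0.0008 0.0008 0.0008 0.001 ]
[0.6601 0.1819]
[0.5863 0.1763]
[0.5125 0.1707]
[0.4387 0.165 ]
rack [ 0.55701661 -0.15675513] -0.16055708051277365 [0.001  0.0007 0.0012 0.0023 0.0009 0.001  0.0016 0.0009 0.0008 0.0022
 0.0009 0.0011 0.0014 0.0015 0.0006 0.0009]
[ 0.6666 -0.1745] [ 0.6658 -0.1731  0.106 ]
[ 0.5935 -0.1627] [ 0.5916 -0.1597  0.106 ]
[ 0.5205 -0.1508] [ 0.5196 -0.1502  0.106 ]
[ 0.4474 -0.139 ] [ 0.4476 -0.1378  0.106 ]
tape [ 0.554 -0.008  0.02 ] blue [ 0.421 -0.005  0.08 ] purp [ 0.34  -0.127  0.08 ]
```

```bash
cat > go.py <<'E'
import sys; from h import *
from scipy.spatial.transform import Rotation as Ro
def delta(x,y,z,yaw):
    o=ctrl.get_obs(); R=Ro.from_rotvec(o["tool_rot"]); c,s=np.cos(yaw),np.sin(yaw)
    T=Ro.from_matrix(np.array([[c,s,0],[s,-c,0],[0,0,-1]]))
    print("t",round(o["t"],2),"pos",o["tool_pos"].round(4),"F",o["contact_force"].round(1),"open",round(o["opening"],4),"grip",round(o["grip_force"],1))
    print("turn first, units 8deg",((R.inv()*T).as_rotvec()/np.deg2rad(8)).round(2))
    p=np.array([x,y,z])-o["tool_pos"]
    print("shift units, current axes",(R.inv().apply(p)/.05).round(2)," after-turn axes",(T.inv().apply(p)/.05).round(2))
a=[float(v) for v in sys.argv[1:]]
delta(*a)
E
python3 go.py .4475 -.1385 .18 -.1606
```

```text
t 0.2 pos [ 0.266  -0.5652  0.2305] F [-0.3  0.5 -0.2] open 0.085 grip 0.0
turn first, units 8deg [-0.01  0.    4.3 ]
shift units, current axes [ 6.92 -6.17  1.02]  after-turn axes [ 2.22 -9.    1.01]
```

>>> play_rows(
  series=[
    [1,[0,0,0],[0,0,0.86]],
    [1,[0,0,0],[0,0,0.86]],
    [1,[0,0,0],[0,0,0.86]],
    [1,[0,0,0],[0,0,0.86]],
    [1,[0,0,0],[0,0,0.86]],
    [1,[0,0,0],[0,0,0]],
  ],
  force=40,
)

```text
t: 0.95
tool_pos: [0.266, -0.5653, 0.231]
tool_rot: [-3.131, 0.25, 0.0]
contact_force: [-0.2, -0.7, 0.5]
opening: 0.0854
grip_force: 0.0
```

```bash
python3 go.py .4475 -.1385 .18 -.1606
```

```text
t 0.95 pos [ 0.266  -0.5653  0.231 ] F [-0.2 -0.7  0.5] open 0.0854 grip 0.0
turn first, units 8deg [-0.    0.    0.01]
shift units, current axes [ 2.23 -9.    1.02]  after-turn axes [ 2.22 -9.01  1.02]
```

>>> play_rows(
  series=[
    [1,[0.2,-0.8,0],[0,0,0]],
    [1,[0.2,-0.8,0],[0,0,0]],
    [1,[0.2,-0.8,0],[0,0,0]],
    [1,[0.2,-0.8,0],[0,0,0]],
    [1,[0.2,-0.8,0],[0,0,0]],
    [1,[0.2,-0.8,0],[0,0,0]],
    [1,[0.2,-0.8,0],[0,0,0]],
    [1,[0.2,-0.8,0],[0,0,0]],
  ],
)

```text
t: 1.95
tool_pos: [0.3966, -0.2611, 0.2313]
tool_rot: [3.132, -0.249, 0.0]
contact_force: [-0.6, 0.1, -0.6]
opening: 0.0854
grip_force: 0.0
```

>>> play_rows(
  series=[
    [1,[0.2,-0.8,0.3],[0,0,0]],
    [1,[0.2,-0.8,0.3],[0,0,0]],
    [1,[0.2,-0.8,0.3],[0,0,0]],
    [1,[0.03,-0.2,0.12],[0,0,0]],
    [1,[0,0,0],[0,0,0]],
    [1,[0,0,0],[0,0,0]],
  ],
)

```text
t: 2.7
tool_pos: [0.4482, -0.1402, 0.181]
tool_rot: [3.131, -0.253, 0.001]
contact_force: [0.0, 0.6, 0.3]
opening: 0.0855
grip_force: 0.0
```

```bash
python3 go.py .4475 -.1385 .05 -.1606; python3 - <<'E'
from h import *
d=imaging.get_image("wrist");cv2.imwrite("pics/w1.png",d["color"]);print(d["fx"],d["cx"],d["cy"],d["hand_eye"])
E
```

```text
t 2.7 pos [ 0.4482 -0.1402  0.181 ] F [0.  0.6 0.3] open 0.0855 grip 0.0
turn first, units 8deg [ 0.01 -0.01 -0.  ]
shift units, current axes [-0.02 -0.03  2.62]  after-turn axes [-0.02 -0.03  2.62]
309.70691628693146 318.63758398405616 198.65890474283918 [[ 1.51388710e-03 -9.61030138e-01 -2.76439472e-01  6.99707202e-02]
 [ 9.99998854e-01  1.44895126e-03  4.39154112e-04 -8.89280977e-04]
 [-2.14930157e-05 -2.76439820e-01  9.61031230e-01 -1.42720425e-01]
 [ 0.00000000e+00  0.00000000e+00  0.00000000e+00  1.00000000e+00]]
```

View pics/w1.png

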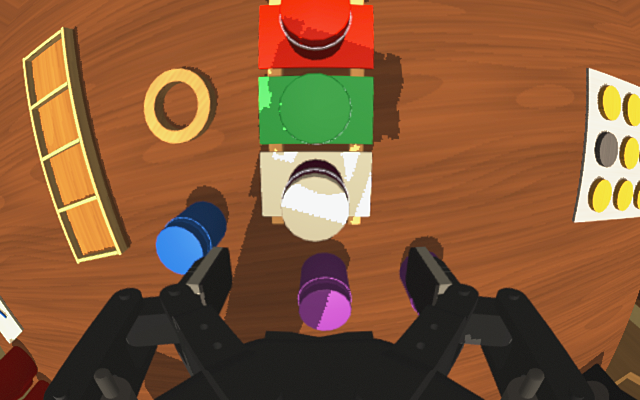

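The wrist view shows the white lid at (316,203), centred between the fingers within a few mm. The blue jar at (183,250) and purple jar at (325,305) are clear of the gripper. I'll descend now.

>>> play_rows(
  series=[
    [1,[0.03,-0.04,0.5],[0,0,0]],
    [1,[0,0,0.6],[0,0,0]],
    [1,[0,0,0.6],[0,0,0]],
    [1,[0,0,0.5],[0,0,0]],
    [1,[0,0,0.3],[0,0,0]],
    [1,[0,0,0.12],[0,0,0]],
    [1,[0,0,0],[0,0,0]],
  ],
)

```text
t: 3.62
tool_pos: [0.4502, -0.1378, 0.0497]
tool_rot: [3.131, -0.253, 0.001]
contact_force: [0.1, -0.3, 0.3]
opening: 0.0858
grip_force: 0.0
```

>>> play_rows(
  series=[
    [0.4,[0,0,0],[0,0,0]],
    [0.4,[0,0,0],[0,0,0]],
    [0.4,[0,0,0],[0,0,0]],
    [0.4,[0,0,0],[0,0,0]],
    [0.4,[0,0,0],[0,0,0]],
    [0.4,[0,0,0],[0,0,0]],
  ],
  force=40,
)

```text
t: 4.38
tool_pos: [0.4508, -0.1377, 0.0505]
tool_rot: [3.131, -0.252, 0.003]
contact_force: [0.0, 0.2, 6.0]
opening: 0.0525
grip_force: 42.9
```

```bash
python3 go.py .660 .182 .17 .0758
```

```text
t 4.38 pos [ 0.4508 -0.1377  0.0505] F [0.  0.2 6. ] open 0.0525 grip 42.9
turn first, units 8deg [ 0.   -0.01 -1.69]
shift units, current axes [ 3.11 -6.98 -2.39]  after-turn axes [ 4.66 -6.06 -2.39]
```

>>> play_rows(
  series=[
    [0.4,[0,0,-0.3],[0,0,0]],
    [0.4,[0,0,-0.6],[0,0,0]],
    [0.4,[0,0,-0.7],[0,0,0]],
    [0.4,[0,0,-0.6],[0,0,0]],
    [0.4,[0,0,-0.2],[0,0,-0.5]],
    [0.4,[0,0,0],[0,0,-0.7]],
    [0.4,[0,0,0],[0,0,-0.49]],
    [0.4,[0,0,0],[0,0,0]],
  ],
)

```text
t: 5.38
tool_pos: [0.4494, -0.1372, 0.169]
tool_rot: [-3.139, -0.117, 0.001]
contact_force: [0.4, 0.1, -1.7]
opening: 0.0529
grip_force: 42.7
```

>>> play_rows(
  series=[
    [0.4,[0.4,-0.5,0],[0,0,0]],
    [0.4,[0.6,-0.8,0],[0,0,0]],
    [0.4,[0.7,-0.9,0],[0,0,0]],
    [0.4,[0.7,-0.9,0],[0,0,0]],
    [0.4,[0.7,-0.9,0],[0,0,0]],
    [0.4,[0.7,-0.9,0],[0,0,0]],
    [0.4,[0.6,-0.8,0],[0,0,0]],
    [0.4,[0.26,-0.36,0],[0,0,0]],
  ],
)

```text
t: 6.38
tool_pos: [0.6599, 0.1848, 0.1686]
tool_rot: [-3.139, -0.12, 0.002]
contact_force: [0.1, -0.7, -2.6]
opening: 0.0527
grip_force: 43.0
```

>>> play_rows(
  series=[
    [0.4,[0,0,0],[0,0,0]],
    [0.4,[0,0,0],[0,0,0]],
  ],
)

```text
t: 6.62
tool_pos: [0.6588, 0.1816, 0.1688]
tool_rot: [3.139, 0.117, -0.002]
contact_force: [-0.1, 0.7, -3.6]
opening: 0.0525
grip_force: 43.0
```

```bash
python3 go.py .660 .182 .0365 .0758; python3 - <<'E'
from h import *
for n in ["wrist","side"]:
    d=imaging.get_image(n);cv2.imwrite(f"pics/{n}2.png",d["color"])
E
```

```text
t 6.62 pos [0.6588 0.1816 0.1688] F [-0.1  0.7 -3.6] open 0.0525 grip 43.0
turn first, units 8deg [ 0.    0.01 -0.01]
shift units, current axes [ 0.03 -0.01  2.65]  after-turn axes [ 0.02 -0.01  2.65]
```

View pics/wrist2.png

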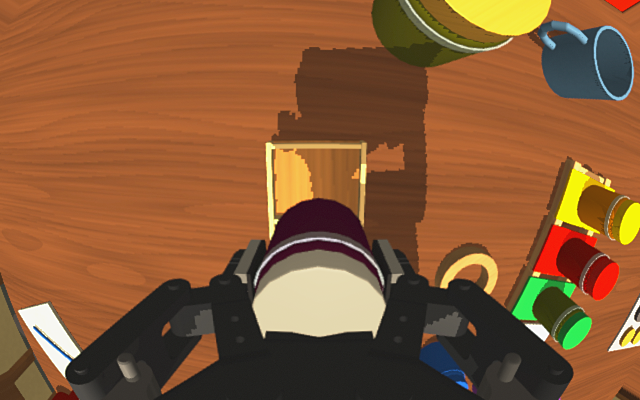

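View pics/side2.png

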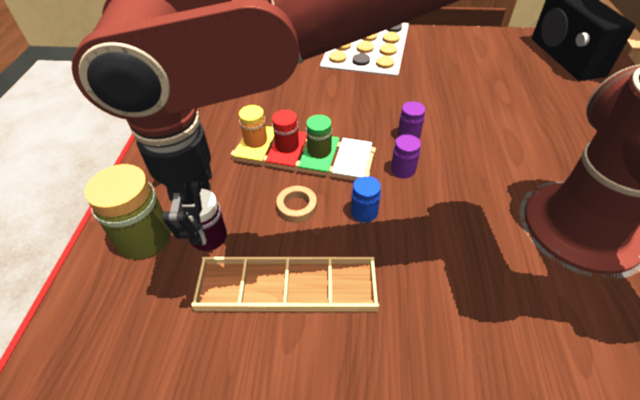

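The white jar is held upright over the far compartment: in the wrist view it's at (318,270), and the compartment spans columns 270–364. In the side view the big jar at (130,215) is clear of the gripper. Now I'll lower it.

>>> play_rows(
  series=[
    [0.4,[0.02,0,0.5],[0,0,0]],
    [0.4,[0,0,0.6],[0,0,0]],
    [0.4,[0,0,0.6],[0,0,0]],
    [0.4,[0,0,0.4],[0,0,0]],
    [0.4,[0,0,0.2],[0,0,0]],
    [0.4,[0,0,0.1],[0,0,0]],
    [0.4,[0,0,0],[0,0,0]],
  ],
)

```text
t: 7.6
tool_pos: [0.661, 0.1824, 0.05]
tool_rot: [-3.139, -0.118, -0.002]
contact_force: [-0.1, 1.0, -2.5]
opening: 0.0526
grip_force: 43.0
```

>>> play_rows(
  series=[
    [0.4,[0,0,0.06],[0,0,0]],
    [0.4,[0,0,0.06],[0,0,0]],
    [0.4,[0,0,0.06],[0,0,0]],
    [0.4,[0,0,0.04],[0,0,0]],
    [0.4,[0,0,0],[0,0,0]],
  ],
)

```text
t: 8.22
tool_pos: [0.6602, 0.1823, 0.0379]
tool_rot: [3.139, 0.118, -0.001]
contact_force: [0.1, -0.1, -2.2]
opening: 0.0526
grip_force: 43.0
```

>>> play_rows(
  series=[
    [0.4,[0,0,0.03],[0,0,0]],
    [0.4,[0,0,0],[0,0,0]],
  ],
)

```text
t: 8.48
tool_pos: [0.6604, 0.1824, 0.0367]
tool_rot: [-3.139, -0.118, 0.0]
contact_force: [0.8, 0.2, -3.6]
opening: 0.0528
grip_force: 43.0
```

>>> play_rows(
  series=[
    [0.4,[0,0,0.03],[0,0,0]],
    [0.4,[0,0,0],[0,0,0]],
  ],
)

```text
t: 8.72
tool_pos: [0.6607, 0.1824, 0.0366]
tool_rot: [3.139, 0.119, 0.0]
contact_force: [-4.3, -0.7, 5.5]
opening: 0.0526
grip_force: 43.6
```

>>> play_rows(
  series=[
    [0.8,[0,0,0],[0,0,0]],
    [1,[0,0,0],[0,0,0]],
    [1,[0,0,0],[0,0,0]],
    [1,[0,0,-0.3],[0,0,0]],
    [1,[0,0,-0.7],[0,0,0]],
    [1,[0,0,-0.9],[0,0,0]],
    [1,[0,0,-0.9],[0,0,0]],
    [1,[0,0,0],[0,0,0]],
  ],
)

```text
t: 9.72
tool_pos: [0.6639, 0.1829, 0.1832]
tool_rot: [-3.138, -0.118, -0.019]
contact_force: [-0.2, 0.2, -0.0]
opening: 0.0855
grip_force: 0.0
```

```bash
python3 go.py .520 -.1500 .18 -.1606
```

```text
t 9.72 pos [0.6639 0.1829 0.1832] F [-0.2  0.2 -0. ] open 0.0855 grip 0.0
turn first, units 8deg [-0.02 -0.08  1.69]
shift units, current axes [-3.37  6.42  0.02]  after-turn axes [-1.78  7.03  0.06]
```

>>> play_rows(
  series=[
    [1,[0,0,0],[0,0,0.85]],
    [1,[0,0,0],[0,-0.05,0.84]],
    [1,[-0.2,0.6,0],[0,0,0]],
    [1,[-0.2,0.9,0],[0,0,0]],
    [1,[-0.2,0.9,0],[0,0,0]],
    [1,[-0.2,0.9,0],[0,0,0]],
    [1,[-0.2,0.9,0],[0,0,0]],
    [1,[-0.2,0.9,0],[0,0,0]],
  ],
)

```text
t: 10.72
tool_pos: [0.5594, -0.061, 0.1756]
tool_rot: [-3.131, 0.252, 0.011]
contact_force: [1.2, -0.5, -0.6]
opening: 0.0853
grip_force: 0.0
```

>>> play_rows(
  series=[
    [1,[-0.2,0.9,0],[0,0,0]],
    [1,[-0.2,0.7,0],[0,0,0]],
    [1,[-0.18,0.33,0],[0,0,0]],
    [1,[0,0,0],[0,0,0]],
  ],
)

```text
t: 11.22
tool_pos: [0.5158, -0.1506, 0.1759]
tool_rot: [-3.131, 0.254, 0.011]
contact_force: [-0.4, -0.3, 0.3]
opening: 0.0851
grip_force: 0.0
```

```bash
python3 go.py .520 -.1500 .05 -.1606; python3 - <<'E'
from h import *
A=[]
for n in ["top","side"]:
    A.append(imaging.get_image(n)["color"])
cv2.imwrite("pics/c3.png",np.hstack([cv2.resize(A[0][60:250,180:300],None,fx=2.5,fy=2.5),cv2.resize(A[1][125:315,190:390],None,fx=2.5,fy=2.5)]))
d=imaging.get_image("wrist")["color"];cv2.imwrite("pics/w3.png",d[:280])
E
```

```text
t 11.22 pos [ 0.5158 -0.1506  0.1759] F [-0.4 -0.3  0.3] open 0.0851 grip 0.0
turn first, units 8deg [-0.    0.05 -0.01]
shift units, current axes [ 0.1  -0.02  2.52]  after-turn axes [ 0.08 -0.02  2.52]
```

View pics/c3.png

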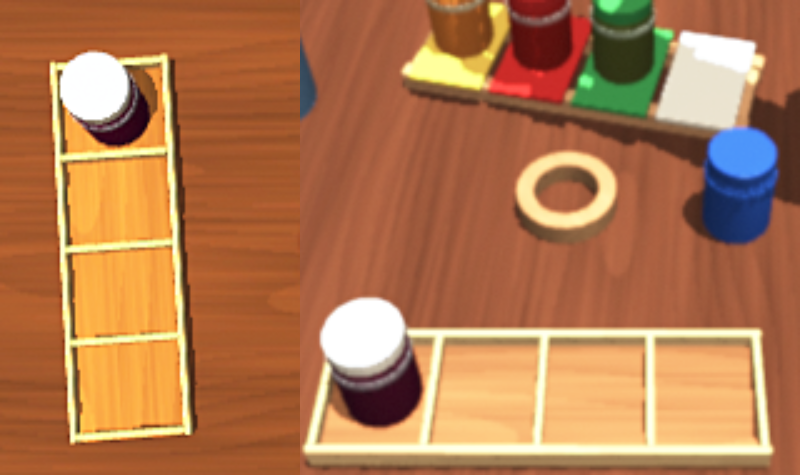

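View pics/w3.png

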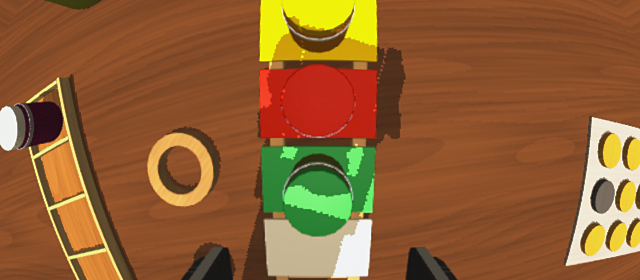

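White stands upright in the far compartment, at (97,87) in the top half of the crop. In the wrist view the green lid is at (318,200), centred between the fingers. Next I'll pick green.

>>> play_rows(
  series=[
    [1,[0.11,-0.02,0.4],[0,0.05,0]],
    [1,[0,0,0.6],[0,0,0]],
    [1,[0,0,0.6],[0,0,0]],
    [1,[0,0,0.5],[0,0,0]],
    [1,[0,0,0.3],[0,0,0]],
    [1,[0,0,0.12],[0,0,0]],
    [1,[0,0,0],[0,0,0]],
  ],
)

```text
t: 12.25
tool_pos: [0.5222, -0.1501, 0.0503]
tool_rot: [3.131, -0.251, 0.001]
contact_force: [0.6, 0.1, 0.1]
opening: 0.0853
grip_force: 0.0
```

```bash
python3 go.py .521 -.1500 .05 -.1606
```

```text
t 12.25 pos [ 0.5222 -0.1501  0.0503] F [0.6 0.1 0.1] open 0.0853 grip 0.0
turn first, units 8deg [ 0. -0.  0.]
shift units, current axes [-0.02  0.    0.01]  after-turn axes [-0.02  0.    0.01]
```

>>> play_rows(
  series=[
    [0.4,[0,0,0],[0,0,0]],
    [0.4,[0,0,0],[0,0,0]],
    [0.4,[0,0,0],[0,0,0]],
    [0.4,[0,0,0],[0,0,0]],
    [0.4,[0,0,0],[0,0,0]],
  ],
)

```text
t: 12.88
tool_pos: [0.5228, -0.1506, 0.0515]
tool_rot: [3.131, -0.252, 0.004]
contact_force: [-0.9, 1.1, 6.1]
opening: 0.0532
grip_force: 42.9
```

```bash
python3 go.py .5863 .1763 .17 .0758
```

```text
t 12.88 pos [ 0.5228 -0.1506  0.0515] F [-0.9  1.1  6.1] open 0.0532 grip 42.9
turn first, units 8deg [ 0.01 -0.02 -1.69]
shift units, current axes [ 0.21 -6.66 -2.38]  after-turn axes [ 1.76 -6.42 -2.37]
```

>>> play_rows(
  series=[
    [0.4,[0,0,-0.3],[0,0,0]],
    [0.4,[0,0,-0.6],[0,0,0]],
    [0.4,[0,0,-0.7],[0,0,0]],
    [0.4,[0,0,-0.6],[0,0,0]],
    [0.4,[0,0,-0.2],[0,0,-0.5]],
    [0.4,[0,0,0],[0,0,-0.7]],
    [0.4,[0,0,0],[0,0,-0.49]],
    [0.4,[0,0,0],[0,0,0]],
  ],
)

```text
t: 13.88
tool_pos: [0.5213, -0.1501, 0.1698]
tool_rot: [3.139, 0.117, -0.002]
contact_force: [-0.8, 0.3, -3.3]
opening: 0.0528
grip_force: 42.8
```

>>> play_rows(
  series=[
    [0.4,[0.2,-0.5,0],[0,0,0]],
    [0.4,[0.25,-0.9,0],[0,0,0]],
    [0.4,[0.25,-0.95,0],[0,0,0]],
    [0.4,[0.25,-0.95,0],[0,0,0]],
    [0.4,[0.25,-0.95,0],[0,0,0]],
    [0.4,[0.25,-0.95,0],[0,0,0]],
    [0.4,[0.25,-0.8,0],[0,0,0]],
    [0.4,[0.1,-0.42,0],[0,0,0]],
  ],
)

```text
t: 14.88
tool_pos: [0.5872, 0.1784, 0.1696]
tool_rot: [3.139, 0.12, -0.001]
contact_force: [0.8, -0.4, -3.4]
opening: 0.0528
grip_force: 42.9
```

>>> play_rows(
  series=[
    [0.4,[0,0,0],[0,0,0]],
    [0.4,[0,0,0],[0,0,0]],
  ],
)

```text
t: 15.12
tool_pos: [0.5872, 0.1756, 0.1696]
tool_rot: [3.138, 0.117, -0.001]
contact_force: [0.1, -0.7, -2.8]
opening: 0.053
grip_force: 42.9
```

```bash
python3 go.py .587 .1763 .037 .0758; python3 - <<'E'
from h import *
cv2.imwrite("pics/w4.png",imaging.get_image("wrist")["color"])
E
```

```text
t 15.12 pos [0.5872 0.1756 0.1696] F [ 0.1 -0.7 -2.8] open 0.053 grip 42.9
turn first, units 8deg [ 0.01  0.01 -0.01]
shift units, current axes [ 0.   -0.02  2.65]  after-turn axes [-0.   -0.01  2.65]
```

View pics/w4.png

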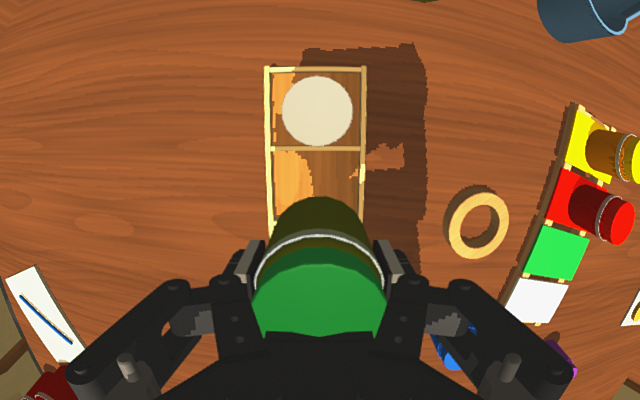

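Green is held over the second-farthest compartment (jar at (318,260)), and white stands centred at (317,110). I'll lower green.

>>> play_rows(
  series=[
    [0.4,[0,-0.01,0.5],[0,0,0]],
    [0.4,[0,0,0.6],[0,0,0]],
    [0.4,[0,0,0.6],[0,0,0]],
    [0.4,[0,0,0.4],[0,0,0]],
    [0.4,[0,0,0.3],[0,0,0]],
    [0.4,[0,0,0.1],[0,0,0]],
    [0.4,[0,0,0.05],[0,0,0]],
    [0.4,[0,0,0],[0,0,0]],
  ],
)

```text
t: 16.18
tool_pos: [0.588, 0.1772, 0.0432]
tool_rot: [3.139, 0.118, 0.002]
contact_force: [-0.6, -0.2, -2.8]
opening: 0.0532
grip_force: 43.0
```

>>> play_rows(
  series=[
    [0.4,[0,0,0.03],[0,0,0]],
    [0.4,[0,0,0.03],[0,0,0]],
    [0.4,[0,0,0],[0,0,0]],
  ],
)

```text
t: 16.55
tool_pos: [0.5873, 0.1771, 0.0393]
tool_rot: [3.139, 0.118, -0.0]
contact_force: [0.5, 0.4, -2.7]
opening: 0.053
grip_force: 43.0
```

>>> play_rows(
  series=[
    [0.4,[0,0,0.03],[0,0,0]],
    [0.4,[0,0,0],[0,0,0]],
  ],
)

```text
t: 16.8
tool_pos: [0.5872, 0.177, 0.0377]
tool_rot: [3.139, 0.118, -0.001]
contact_force: [-0.3, -0.0, -3.4]
opening: 0.0529
grip_force: 43.0
```

>>> play_rows(
  series=[
    [0.4,[0,0,0.03],[0,0,0]],
    [0.4,[0,0,0],[0,0,0]],
  ],
)

```text
t: 17.05
tool_pos: [0.5875, 0.1771, 0.0376]
tool_rot: [3.139, 0.118, -0.0]
contact_force: [-4.5, -1.1, 6.5]
opening: 0.053
grip_force: 43.6
```

Contact, so I'll release and retreat.

>>> play_rows(
  series=[
    [0.8,[0,0,0],[0,0,0]],
    [1,[0,0,0],[0,0,0]],
    [1,[0,0,0],[0,0,0]],
    [1,[0,0,-0.3],[0,0,0]],
    [1,[0,0,-0.7],[0,0,0]],
    [1,[0,0,-0.9],[0,0,0]],
    [1,[0,0,-0.9],[0,0,0]],
    [1,[0,0,0],[0,0,0]],
  ],
)

```text
t: 18.05
tool_pos: [0.5907, 0.1778, 0.1836]
tool_rot: [-3.138, -0.118, -0.018]
contact_force: [0.5, 0.1, 0.4]
opening: 0.0854
grip_force: 0.0
```

```bash
python3 go.py .593 -.1615 .18 -.1606
```

```text
t 18.05 pos [0.5907 0.1778 0.1836] F [0.5 0.1 0.4] open 0.0854 grip 0.0
turn first, units 8deg [-0.01 -0.08  1.69]
shift units, current axes [-0.47  6.77  0.06]  after-turn axes [1.13 6.69 0.07]
```

>>> play_rows(
  series=[
    [1,[0,0,0],[0,0,0.85]],
    [1,[0,0,0],[0,0,0.84]],
    [1,[0.15,0.6,0],[0,0,0]],
    [1,[0.15,0.9,0],[0,0,0]],
    [1,[0.15,0.9,0],[0,0,0]],
    [1,[0.15,0.9,0],[0,0,0]],
    [1,[0.15,0.9,0],[0,0,0]],
    [1,[0.15,0.9,0],[0,0,0]],
  ],
)

```text
t: 19.05
tool_pos: [0.5904, -0.0831, 0.1759]
tool_rot: [3.131, -0.252, -0.001]
contact_force: [0.9, -0.6, 0.5]
opening: 0.0855
grip_force: 0.0
```

>>> play_rows(
  series=[
    [1,[0.15,0.9,0],[0,0,0]],
    [1,[0.08,0.5,0],[0,0,0]],
    [1,[0,0.19,0],[0,0,0]],
    [1,[0,0,0],[0,0,0]],
  ],
)

```text
t: 19.55
tool_pos: [0.5893, -0.1619, 0.1761]
tool_rot: [-3.131, 0.253, 0.001]
contact_force: [1.1, 0.2, 0.2]
opening: 0.0855
grip_force: 0.0
```

```bash
python3 go.py .5935 -.1615 .05 -.1606; python3 - <<'E'
from h import *
cv2.imwrite("pics/w5.png",imaging.get_image("wrist")["color"])
E
```

```text
t 19.55 pos [ 0.5893 -0.1619  0.1761] F [1.1 0.2 0.2] open 0.0855 grip 0.0
turn first, units 8deg [-0.    0.01 -0.  ]
shift units, current axes [ 0.08 -0.02  2.52]  after-turn axes [ 0.08 -0.02  2.52]
```

View pics/w5.png

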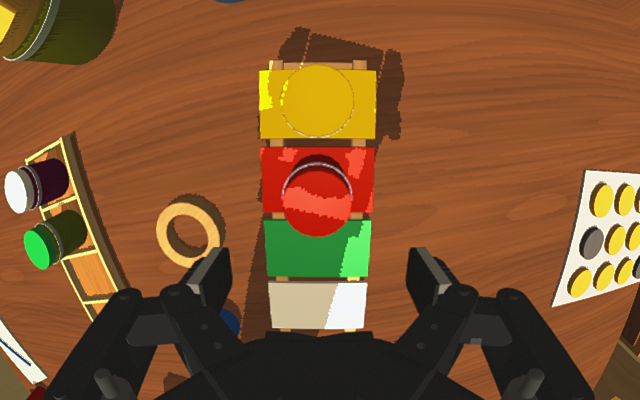

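The red lid is at (317,200), centred between the fingers. White and green stand in the carrier at (35,187) and (55,240), and the tape hasn't moved. I'll pick red.

>>> play_rows(
  series=[
    [1,[0.08,-0.02,0.4],[0,0,0]],
    [1,[0,0,0.6],[0,0,0]],
    [1,[0,0,0.6],[0,0,0]],
    [1,[0,0,0.5],[0,0,0]],
    [1,[0,0,0.3],[0,0,0]],
    [1,[0,0,0.12],[0,0,0]],
    [1,[0,0,0],[0,0,0]],
  ],
)

```text
t: 20.48
tool_pos: [0.5939, -0.1616, 0.0505]
tool_rot: [3.131, -0.251, 0.0]
contact_force: [0.0, -0.1, 1.3]
opening: 0.0851
grip_force: 0.0
```

>>> play_rows(
  series=[
    [0.4,[0,0,0],[0,0,0]],
    [0.4,[0,0,0],[0,0,0]],
    [0.4,[0,0,0],[0,0,0]],
    [0.4,[0,0,0],[0,0,0]],
    [0.4,[0,0,0],[0,0,0]],
  ],
)

```text
t: 21.1
tool_pos: [0.5948, -0.1622, 0.0521]
tool_rot: [3.13, -0.252, 0.004]
contact_force: [-0.1, 0.8, 5.8]
opening: 0.0527
grip_force: 42.8
```

>>> play_rows(
  series=[
    [0.4,[0,0,-0.3],[0,0,0]],
    [0.4,[0,0,-0.6],[0,0,0]],
    [0.4,[0,0,-0.7],[0,0,0]],
    [0.4,[0,0,-0.6],[0,0,0]],
    [0.4,[0,0,-0.2],[0,0,-0.5]],
    [0.4,[0,0,0],[0,0,-0.7]],
    [0.4,[0,0,0],[0,0,-0.49]],
    [0.4,[0,0,0],[0,0,0]],
  ],
)

```text
t: 22.1
tool_pos: [0.5932, -0.1616, 0.1701]
tool_rot: [-3.139, -0.117, 0.002]
contact_force: [0.7, -0.2, -2.9]
opening: 0.0529
grip_force: 42.6
```

```bash
python3 go.py .513 .171 .17 .0758
```

```text
t 22.1 pos [ 0.5932 -0.1616  0.1701] F [ 0.7 -0.2 -2.9] open 0.0529 grip 42.6
turn first, units 8deg [-0.    0.01 -0.01]
shift units, current axes [-1.1  -6.75  0.  ]  after-turn axes [-1.1  -6.75  0.  ]
```

>>> play_rows(
  series=[
    [0.4,[-0.1,-0.5,0],[0,0,0]],
    [0.4,[-0.15,-0.95,0],[0,0,0]],
    [0.4,[-0.15,-0.95,0],[0,0,0]],
    [0.4,[-0.15,-0.95,0],[0,0,0]],
    [0.4,[-0.15,-0.95,0],[0,0,0]],
    [0.4,[-0.15,-0.95,0],[0,0,0]],
    [0.4,[-0.15,-0.95,0],[0,0,0]],
    [0.4,[-0.1,-0.55,0],[0,0,0]],
  ],
)

```text
t: 23.1
tool_pos: [0.5116, 0.1734, 0.1702]
tool_rot: [-3.139, -0.121, 0.001]
contact_force: [0.1, -0.5, -2.3]
opening: 0.0524
grip_force: 42.8
```

>>> play_rows(
  series=[
    [0.4,[0,0,0],[0,0,0]],
    [0.4,[0,0,0],[0,0,0]],
  ],
)

```text
t: 23.35
tool_pos: [0.513, 0.1707, 0.1703]
tool_rot: [3.139, 0.119, -0.001]
contact_force: [-0.6, -0.1, -2.0]
opening: 0.0528
grip_force: 42.9
```

```bash
python3 go.py .513 .171 .038 .0758
```

```text
t 23.35 pos [0.513  0.1707 0.1703] F [-0.6 -0.1 -2. ] open 0.0528 grip 42.9
turn first, units 8deg [ 0.01  0.   -0.  ]
shift units, current axes [ 0.   -0.01  2.65]  after-turn axes [ 0.   -0.01  2.65]
```

>>> play_rows(
  series=[
    [0.4,[0,0,0.5],[0,0,0]],
    [0.4,[0,0,0.6],[0,0,0]],
    [0.4,[0,0,0.6],[0,0,0]],
    [0.4,[0,0,0.4],[0,0,0]],
    [0.4,[0,0,0.3],[0,0,0]],
    [0.4,[0,0,0.1],[0,0,0]],
    [0.4,[0,0,0.05],[0,0,0]],
    [0.4,[0,0,0],[0,0,0]],
  ],
)

```text
t: 24.35
tool_pos: [0.5141, 0.1707, 0.0437]
tool_rot: [3.139, 0.118, 0.002]
contact_force: [0.8, -0.3, -2.3]
opening: 0.0532
grip_force: 42.9
```

>>> play_rows(
  series=[
    [0.4,[0,0,0.03],[0,0,0]],
    [0.4,[0,0,0.03],[0,0,0]],
    [0.4,[0,0,0],[0,0,0]],
  ],
)

```text
t: 24.72
tool_pos: [0.5134, 0.1706, 0.0399]
tool_rot: [3.139, 0.118, -0.0]
contact_force: [-0.9, 0.1, -2.5]
opening: 0.053
grip_force: 42.9
```

>>> play_rows(
  series=[
    [0.4,[0,0,0.03],[0,0,0]],
    [0.4,[0,0,0],[0,0,0]],
  ],
)

```text
t: 24.98
tool_pos: [0.5133, 0.1706, 0.0382]
tool_rot: [3.139, 0.118, -0.001]
contact_force: [-0.1, -0.2, -2.5]
opening: 0.0527
grip_force: 42.9
```

>>> play_rows(
  series=[
    [0.4,[0,0,0.03],[0,0,0]],
    [0.4,[0,0,0],[0,0,0]],
  ],
)

```text
t: 25.22
tool_pos: [0.5136, 0.1706, 0.0381]
tool_rot: [3.139, 0.118, -0.001]
contact_force: [-3.7, -0.3, 6.6]
opening: 0.0527
grip_force: 43.6
```

>>> play_rows(
  series=[
    [0.8,[0,0,0],[0,0,0]],
    [1,[0,0,0],[0,0,0]],
    [1,[0,0,0],[0,0,0]],
    [1,[0,0,-0.3],[0,0,0]],
    [1,[0,0,-0.7],[0,0,0]],
    [1,[0,0,-0.9],[0,0,0]],
    [1,[0,0,-0.9],[0,0,0]],
    [1,[0,0,0],[0,0,0]],
  ],
)

```text
t: 26.22
tool_pos: [0.5167, 0.1713, 0.1835]
tool_rot: [-3.138, -0.118, -0.017]
contact_force: [1.2, -0.6, -0.6]
opening: 0.0854
grip_force: 0.0
```

```bash
python3 go.py .6665 -.174 .175 -.1606
```

```text
t 26.23 pos [0.5167 0.1713 0.1835] F [ 1.2 -0.6 -0.6] open 0.0854 grip 0.0
turn first, units 8deg [-0.02 -0.08  1.69]
shift units, current axes [2.46 7.11 0.19]  after-turn axes [4.06 6.34 0.17]
```

>>> play_rows(
  series=[
    [1,[0,0,0],[0,0,0.85]],
    [1,[0,0,0],[0,0,0.84]],
    [1,[0.4,0.6,0],[0,0,0]],
    [1,[0.5,0.8,0],[0,0,0]],
    [1,[0.55,0.8,0],[0,0,0]],
    [1,[0.55,0.8,0],[0,0,0]],
    [1,[0.55,0.8,0],[0,0,0]],
    [1,[0.55,0.8,0],[0,0,0]],
  ],
)

```text
t: 27.22
tool_pos: [0.6298, -0.0826, 0.1763]
tool_rot: [3.131, -0.252, -0.002]
contact_force: [0.5, 0.9, 0.9]
opening: 0.0854
grip_force: 0.0
```

>>> play_rows(
  series=[
    [1,[0.55,0.8,0],[0,0,0]],
    [1,[0.4,0.7,0],[0,0,0]],
    [1,[0.08,0.24,0],[0,0,0]],
    [1,[0,0,0],[0,0,0]],
    [1,[0,0,0],[0,0,0]],
  ],
)

```text
t: 27.85
tool_pos: [0.6662, -0.1739, 0.1768]
tool_rot: [-3.131, 0.25, 0.001]
contact_force: [-0.6, 0.1, 0.2]
opening: 0.0855
grip_force: 0.0
```

```bash
python3 go.py .6665 -.174 .05 -.1606; python3 - <<'E'
from h import *
cv2.imwrite("pics/w6.png",imaging.get_image("wrist")["color"])
E
```

```text
t 27.85 pos [ 0.6662 -0.1739  0.1768] F [-0.6  0.1  0.2] open 0.0855 grip 0.0
turn first, units 8deg [-0.    0.01  0.01]
shift units, current axes [0.01 0.   2.54]  after-turn axes [0.01 0.   2.54]
```

View pics/w6.png

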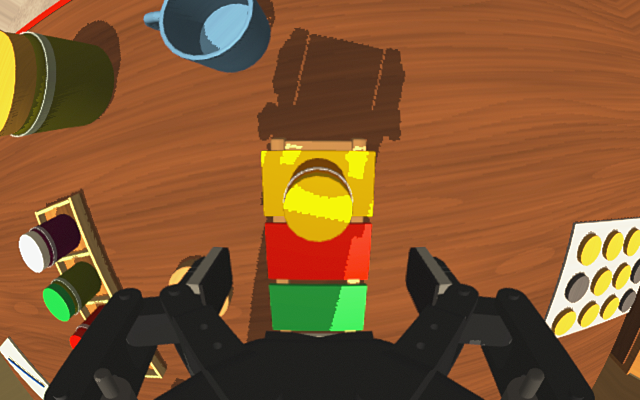

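The yellow lid is at (318,206), centred. White, green and red stand in the carrier, and the mug at (215,30) is well clear. I'll pick yellow.

>>> play_rows(
  series=[
    [1,[0.01,0,0.4],[0,0,0]],
    [1,[0,0,0.6],[0,0,0]],
    [1,[0,0,0.6],[0,0,0]],
    [1,[0,0,0.5],[0,0,0]],
    [1,[0,0,0.3],[0,0,0]],
    [1,[0,0,0.14],[0,0,0]],
    [1,[0,0,0],[0,0,0]],
  ],
)

```text
t: 28.78
tool_pos: [0.6672, -0.1753, 0.0499]
tool_rot: [3.131, -0.252, -0.0]
contact_force: [0.1, -1.0, -0.0]
opening: 0.0853
grip_force: 0.0
```

>>> play_rows(
  series=[
    [0.4,[0,0,0],[0,0,0]],
    [0.4,[0,0,0],[0,0,0]],
    [0.4,[0,0,0],[0,0,0]],
    [0.4,[0,0,0],[0,0,0]],
    [0.4,[0,0,0],[0,0,0]],
  ],
)

```text
t: 29.4
tool_pos: [0.6682, -0.1758, 0.0517]
tool_rot: [3.13, -0.252, 0.004]
contact_force: [-0.8, 0.7, 6.4]
opening: 0.0532
grip_force: 42.6
```

>>> play_rows(
  series=[
    [0.4,[0,0,-0.3],[0,0,0]],
    [0.4,[0,0,-0.6],[0,0,0]],
    [0.4,[0,0,-0.7],[0,0,0]],
    [0.4,[0,0,-0.6],[0,0,0]],
    [0.4,[0,0,-0.2],[0,0,-0.5]],
    [0.4,[0,0,0],[0,0,-0.7]],
    [0.4,[0,0,0],[0,0,-0.49]],
    [0.4,[0,0,0],[0,0,0]],
  ],
)

```text
t: 30.4
tool_pos: [0.6666, -0.1753, 0.1697]
tool_rot: [3.139, 0.117, -0.002]
contact_force: [-0.7, 0.0, -1.8]
opening: 0.053
grip_force: 42.3
```

```bash
python3 go.py .4395 .1655 .17 .0758
```

```text
t 30.4 pos [ 0.6666 -0.1753  0.1697] F [-0.7  0.  -1.8] open 0.053 grip 42.3
turn first, units 8deg [-0.    0.01 -0.01]
shift units, current axes [-4.02 -7.13 -0.  ]  after-turn axes [-4.01 -7.14 -0.01]
```

>>> play_rows(
  series=[
    [0.4,[-0.3,-0.5,0],[0,0,0]],
    [0.4,[-0.5,-0.9,0],[0,0,0]],
    [0.4,[-0.5,-0.9,0],[0,0,0]],
    [0.4,[-0.5,-0.9,0],[0,0,0]],
    [0.4,[-0.5,-0.9,0],[0,0,0]],
    [0.4,[-0.5,-0.9,0],[0,0,0]],
    [0.4,[-0.5,-0.9,0],[0,0,0]],
    [0.4,[-0.5,-0.9,0],[0,0,0]],
  ],
)

```text
t: 31.4
tool_pos: [0.4508, 0.1505, 0.1699]
tool_rot: [3.139, 0.116, 0.0]
contact_force: [0.7, -0.2, -2.6]
opening: 0.0529
grip_force: 42.5
```

>>> play_rows(
  series=[
    [0.4,[-0.22,-0.33,0],[0,0,0]],
    [0.4,[0,0,0],[0,0,0]],
    [0.4,[0,0,0],[0,0,0]],
  ],
)

```text
t: 31.78
tool_pos: [0.4401, 0.1645, 0.17]
tool_rot: [3.139, 0.117, 0.0]
contact_force: [0.5, -0.1, -2.0]
opening: 0.0528
grip_force: 42.6
```

```bash
python3 go.py .4395 .1655 .038 .0758
```

```text
t 31.77 pos [0.4401 0.1645 0.17  ] F [ 0.5 -0.1 -2. ] open 0.0528 grip 42.6
turn first, units 8deg [ 0.01 -0.   -0.01]
shift units, current axes [-0.01 -0.02  2.64]  after-turn axes [-0.01 -0.02  2.64]
```

>>> play_rows(
  series=[
    [0.4,[-0.01,-0.01,0.5],[0,0,0]],
    [0.4,[0,0,0.6],[0,0,0]],
    [0.4,[0,0,0.6],[0,0,0]],
    [0.4,[0,0,0.4],[0,0,0]],
    [0.4,[0,0,0.3],[0,0,0]],
    [0.4,[0,0,0.1],[0,0,0]],
    [0.4,[0,0,0.05],[0,0,0]],
    [0.4,[0,0,0],[0,0,0]],
  ],
)

```text
t: 32.78
tool_pos: [0.4399, 0.1654, 0.0431]
tool_rot: [3.139, 0.118, 0.002]
contact_force: [-0.8, -0.5, -0.7]
opening: 0.0528
grip_force: 42.6
```

>>> play_rows(
  series=[
    [0.4,[0,0,0.03],[0,0,0]],
    [0.4,[0,0,0.03],[0,0,0]],
    [0.4,[0,0,0],[0,0,0]],
  ],
)

```text
t: 33.15
tool_pos: [0.4392, 0.1654, 0.0394]
tool_rot: [3.139, 0.119, -0.0]
contact_force: [0.5, -0.2, -2.1]
opening: 0.0527
grip_force: 42.6
```

>>> play_rows(
  series=[
    [0.4,[0,0,0.03],[0,0,0]],
    [0.4,[0,0,0],[0,0,0]],
  ],
)

```text
t: 33.4
tool_pos: [0.4393, 0.1654, 0.0378]
tool_rot: [3.139, 0.118, -0.0]
contact_force: [-0.9, 0.3, -2.0]
opening: 0.0527
grip_force: 42.6
```

>>> play_rows(
  series=[
    [0.4,[0,0,0.03],[0,0,0]],
    [0.4,[0,0,0],[0,0,0]],
  ],
)

```text
t: 33.65
tool_pos: [0.4395, 0.1654, 0.0378]
tool_rot: [3.139, 0.119, -0.001]
contact_force: [-4.9, -1.0, 8.1]
opening: 0.0528
grip_force: 43.5
```

>>> play_rows(
  series=[
    [0.8,[0,0,0],[0,0,0]],
    [1,[0,0,0],[0,0,0]],
    [1,[0,0,0],[0,0,0]],
    [1,[0,0,-0.3],[0,0,0]],
    [1,[0,0,-0.7],[0,0,0]],
    [1,[0,0,-0.9],[0,0,0]],
    [1,[0,0,-0.9],[0,0,0]],
    [1,[0,0,0],[0,0,0]],
  ],
)

```text
t: 34.65
tool_pos: [0.4424, 0.1661, 0.1826]
tool_rot: [-3.138, -0.118, -0.016]
contact_force: [-0.3, 0.7, 0.2]
opening: 0.0849
grip_force: 0.0
```

>>> play_rows(
  series=[
    [1,[0,0.8,-0.2],[0,0,0]],
    [1,[0,0.9,0],[0,0,0]],
    [1,[0,0.9,0],[0,0,0]],
    [1,[0,0.8,0],[0,0,0]],
    [1,[0,0,0],[0,0,0]],
    [1,[0,0,0],[0,0,0]],
  ],
)

```text
t: 35.4
tool_pos: [0.4517, -0.0037, 0.186]
tool_rot: [-3.139, -0.118, 0.002]
contact_force: [0.0, 0.3, 0.7]
opening: 0.0854
grip_force: 0.0
```

```bash
python3 - <<'E'
from h import *
A=[imaging.get_image(n)["color"] for n in ["top","side"]]
cv2.imwrite("pics/c7.png",np.hstack([cv2.resize(A[0][60:250,180:300],None,fx=2.5,fy=2.5),cv2.resize(A[1][125:315,190:390],None,fx=2.5,fy=2.5)]))
E
```

```text
(no output)
```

View pics/c7.png

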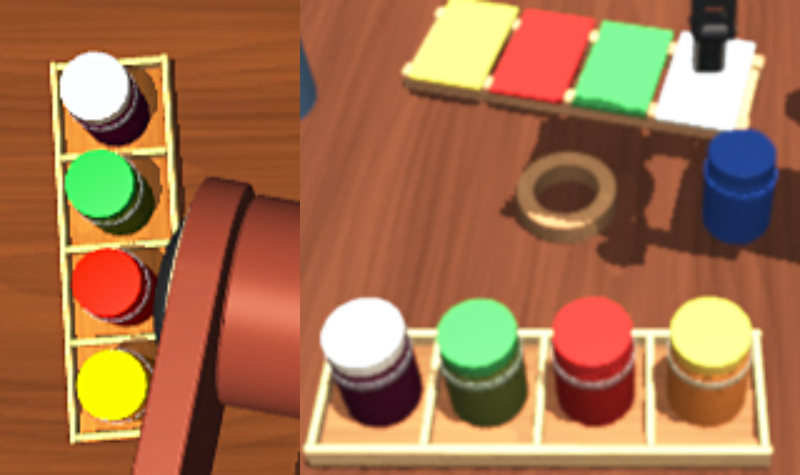

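All four jars stand upright in their own compartments: white farthest, then green, red and yellow nearest. The tape at (565,195) in the crop and the blue jar at (738,185) haven't moved.

```bash
python3 -c "
from station import ctrl
print(ctrl.finish_job())"
```

```text
the job is handed in; nothing more can be done
None
```

I moved all four jars into the carrier in reverse order (white farthest, then green, red, and yellow nearest), each upright on its floor with the tape left in place, and handed the job in at about 35 s of the 104 s allowed.

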